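# Clip a plaster finger cast into the work stand and bolt it

## Robot

A 6-joint arm with a two-finger parallel gripper is mounted at the origin on the work surface. World frame = base frame: x ahead of the robot, y to its left, z up, the work surface at z = 0. Lengths are in m, angles in rad, forces in N, time in s.
With the tool pointing down it reaches from about 0.275 to 0.775 m from the base axis. Payload 14.6 kg.
Tool frame: the origin (TCP) lies at the very end of the fingers, on their centre line; the grasp point (between the pads) lies r.pinch_z behind it (r.pinch_z is the distance from the TCP to the grasp point, in m); x points along the fingers, y is the direction in which the jaws open and shut, and the axes are right-handed (so a half turn about x gives the same grasp; the last joint's range is limited). The gripper opens to 85 mm and grips with 20 to 120 N. Pads are 22 mm wide; open, the fingers measure 114 mm over their backs; the gripper's body (76 mm by 85 mm) begins 54 mm behind the grasp point. The pads swing forward as they close: fully open they stand 13 mm farther back than shut.
Start: joints at [1.044, 0.263, -0.048, 1.259, 0, 1.415], TCP at [0.191, 0.489, 0.231] pointing down, gripper open.
Joint ranges: [-2.65, 2.65], [-0.89, 1.7], [-1.18, 1.37], [-2.13, 2.11], [-1.35, 1.29], [-3.14, 3.14]. Speed limits (rad/s): [1.89, 1.89, 2.57, 2.79, 3.14, 3.14].

## Interface

Orientations are given as a unit quaternion [w, x, y, z].
In Python, from station import readout, imaging, close_job, models, r gives the robot as it stands.
- The arm moves only by the tool carry_out, never from a script. Its argument "deltas" is text: rows parted by semicolons, each of 4 numbers parted by spaces: the shift along the tool's x, y, z normalised to -1 to 1, where 1 is 20 cm, then the turn about the tool's x normalised to -1 to 1, where 1 is 180 degrees. A call has 1 to 12 rows; each row shifts and turns the pose as measured when the row begins, along the tool's axes as they then stand; what a row does not reach is not made up. A row lasts 1/8 s, in which the tool goes at most 62.5 mm and 10.7 degrees, less where a joint would pass 70% of its speed; a pose out of reach is approached as far as the arm can. A call with a number of a shift or a turn outside -1 to 1 is refused whole. A call with a gripper value outside its range is refused whole. "hand" is the closure, from 0 (fully open) to 1 (shut), set as the call begins (left out, the last holds). The fingers move at their own pace and stop on an object; "grip_force" is the grip in N (left out, the last holds). Time passes only in rows, so rows that do not move let the fingers close. It gives the time, the measured TCP pose, the force and the opening at its end, in the units of the state.
- readout.get_state(): the state, without advancing time (a new reading comes with each control period).
- imaging.grab_frame(name): name is "scene" or "top" or "wrist"; returns a dict with "frame" (480x640x3 uint8, red, green, blue), "z_map" (480x640 float32, m along the optical axis (not along the pixel's ray), 0 where there is no reading), "fov_y" (degrees; the focal length in pixels is half the picture's height over the tangent of half this angle, whatever the lens; pixels are square), "cx", "cy" (the principal point, pixels), "position" and "attitude" of the camera in the world. Camera axes: x right, y up, looking along -z (the intrinsics and any distortion apply to the point x, -y, -z); pixel columns grow to the right and rows downward; lengths in m; the calibration is good to about 2 mm. A picture is of the moment at which its call begins.
- close_job(): hands the job in, once; it reports no verdict.
Trained networks look in a picture, given as the dict that the camera call returned (one of the last four; its "shot" number tells which), for a name from the list of things; names that differ only in an ending like _2 or _b are one class to them, and where a whole thing is asked for, a point or a joint stands for the part that bears it (a point fixed in the world has none). Each returns a list of dicts, best first, with "p" (0 to 1); they miss things now and then, are a little off and sometimes report something else, mostly with a low value. They report only what shows in the picture. A call takes as long as a camera call. They do not tell look-alikes from the thing itself.
- models.look_for(picture, query): "bbox" ([left, top, right, bottom] in pixels, round what is visible of it).
- models.trace(picture, query): "region" (480x640 bool, what is visible of it) and "bbox" ([left, top, right, bottom] in pixels, round what is visible of it).
The state is a dict: "t": time; "joint_pos": joint angles; "joint_vel": joint speeds; "tau": joint torques, N m; "eef_pos": TCP position; "tool_rot": TCP orientation; "wrist_force": force on the tool from outside, world axes, zero at the start; "ft_torque": the same for the moment, N m; "finger_gap": finger opening in m.
Only numpy, scipy, OpenCV 4.12 (cv2) and the standard library are available. Lean on these libraries where they do the work, as an engineer would, in place of code of your own. Each camera call takes 0.05 s, during which the arm holds its last target. There are 200 camera calls.

## Task

Mount the plaster finger cast that stands on a wooden bar in the work stand: press it straight down between the two spring clips until both have snapped shut over the ends of the bar and the bar is fully home, then slide the keeper bolt all the way across the bar and let go. The plaster is brittle, so feel your way and never press the cast against the stand with more than about 25 N; leave the other things on the bench where they are.

Things in the scene. Friction and masses are not known exactly. Their poses are not given: they have to be found in the camera images.
- cast: The finger cast: a wooden bar 100 mm long (its y), 24 wide (x), 16 thick, the lower edges of both ends chamfered (6 mm in, 10 mm up), with a white plaster block and a plaster finger on its middle. Origin: centre of the bar's underside, z up. Loose, 0.13 to 0.25 kg, standing on the bench (z = 0). It fits the stand either way round.
- cast_block (a point): Middle of the cast's plaster block, 42 mm above the bar's underside. The block is 28 mm (bar's x) by 32 mm (bar's y), from 16 to 58 mm above the underside: grip it here, best across the bar (28 mm), fingertips above the bar. The finger on it is 19 mm thick and ends 90 mm above the underside.
- stand: The work stand, fixed: dark steel base 110 (x) by 130 mm (y), 12 thick, with a post that carries the head (plate 46 by 130 mm) over its middle. Origin: centre of the base's underside, z up. The bar goes in with its centre over the origin and its y along the stand's y, the line between the clips. Home, its underside is 60 to 115 mm above the bench: the head's height is set anew each time and not reported.
- pad (a joint): Black sprung pad, 24 by 44 mm, in the middle of the head: the bar pushes it down level with two firm rubber stops (15 N per mm) when home. Value: m pressed, 0 = free (3 mm above the stops), 0.003 = level, bar home; under 1 N. Guide posts at y = +-24 to 38 mm leave 28 mm in x (2 mm play each side of the bar), rounded tops 12 mm above home level (the bar's underside when home).
- clip_a (a joint): Spring clip at the head's +y end: hinged steel leaf with a rolled nose 8 mm thick, its centre 21 mm above home level, 51 mm from the middle (94 mm between the noses). Pressing in takes 8 to 17 N while the chamfers spread the clips (bar 18 to 11 mm above home), less as the ends slide by, almost none after the snap (last 5 mm), then rises by 15 N per mm on the stops. Value: rad spread, 0 = shut, about 0.1 at most.
- clip_b (a joint): The same clip at the head's -y end.
- bolt (a joint): Flat keeper bolt sliding along the stand's +x over the bar at y = -36 mm, 2.5 mm above a bar that is home, blocked by one that is not. Value: m slid, 0 = open (starts 0 to 0.003), 0.024 = across, at its stop; friction 1.5 N. Its upright knob, 12 mm thick, is at x = -58 mm (open) and reaches from 24 to 59 mm above home level. Its ears, 10 mm either side of the knob, are 24 mm high.
- thumb_cast: Another plaster cast, a thumb 26 mm thick on a square 56 mm plaster foot, without a wooden bar; leave it. Origin: centre of its underside.
- cup_a: Small clear cup, 48 mm wide, 34 mm high; leave it.
- cup_b: Small white cup, 52 mm wide, 32 mm high; leave it.
- jar: Glass jar with a brass lid, 60 mm wide, 60 mm high; leave it.
- knife: Palette knife lying on the bench, 170 mm long; leave it.
- paintbrush: Paint brush lying on the bench, 170 mm long; leave it.
- tin: Aluminium tin, 56 mm wide, 50 mm high; leave it.
Not all that is in view belongs to the job. What is shaped like the cast but purple is not meant.

How it is judged:
By the outcome, as a careful person would: the job done as asked, in the order asked, and still so for the second after the job is handed in, with the robot touching nothing.
It also fails if it takes over 61 s, if anything falls off the work surface, if the arm or the gripper's body presses on something with over 40 N, if the wrist force passes 120 N, or if a joint passes its speed limit or range.

## Working session

There is one attempt and no reset: what is moved stays moved. The work goes in short steps, Python scripts to look and compute and a tool call to move; the robot and the scene stay as the last step left them, time stands still between calls to the robot, and variables do not carry over. Pictures are saved under pics/ and viewed, on a budget of 10 in all, crops included, one or two more only if the job needs it, and the job is handed in when it is done.

Besides the shell and the picture viewer there is one more tool, called after "Request:" by a JSON object that holds its "name" and its "arguments", one argument or row to a line. carry_out: Moves the arm, as the interface text tells. Its arguments: {"type":"object","properties":{"deltas":{"type":"string"},"hand":{"type":"number"},"grip_force":{"type":"number"}},"required":["deltas"]}

```bash
ls; mkdir -p pics; cat > h.py <<'E'
import numpy as np, cv2
from scipy.spatial.transform import Rotation as R
from station import readout, imaging, close_job, models, r
def rot(q): return R.from_quat([q[1],q[2],q[3],q[0]]).as_matrix()
def cloud(p):
    z=p["z_map"]; f=240/np.tan(np.radians(p["fov_y"])/2)
    v,u=np.mgrid[:480,:640]
    P=np.stack([(u-p["cx"])/f*z,-(v-p["cy"])/f*z,-z],-1)
    W=P@rot(p["attitude"]).T+np.array(p["position"])
    W[z<=0]=np.nan
    return W
def save(p,n): cv2.imwrite("pics/"+n+".png",p["frame"][:,:,::-1])
E
python3 - <<'E'
from h import *
import cv2
ps={n:imaging.grab_frame(n) for n in("scene","top")}
for n,p in ps.items():
    np.savez(n+"0.npz",W=cloud(p),frame=p["frame"])
    print(n,{k:v for k,v in p.items() if k not in("frame","z_map")})
    W=cloud(p)
    for q in("cast","stand","bolt","clip_a","pad","thumb_cast","cast_block"):
        for d in models.trace(p,q)[:3]:
            m=d["region"]; print(q,round(d["p"],2),np.round(d["bbox"]),np.round(np.nanmedian(W[m],0),3), np.round(np.nanmax(W[m],0),3))
cv2.imwrite("pics/a.png",ps["scene"]["frame"][:,:,::-1]);cv2.imwrite("pics/b.png",ps["top"]["frame"][:,:,::-1])
print(readout.get_state(), r.pinch_z)
E
```

```text
pics
scene {'fov_y': 48.41403832921653, 'cx': 322.1849016761267, 'cy': 236.351620461074, 'position': array([0.97800541, 0.5058923 , 0.94918428]), 'attitude': array([0.3162858 , 0.11690705, 0.30316223, 0.89128485]), 'shot': 1}
cast 0.73 [398. 228. 437. 268.] [0.383 0.121 0.025] [0.427 0.136 0.093]
cast 0.7 [360. 253. 375. 301.] [0.508 0.104 0.033] [0.538 0.141 0.092]
cast 0.57 [363. 199. 377. 232.] [ 0.394 -0.013  0.037] [0.42  0.024 0.092]
bolt 0.65 [276. 177. 302. 194.] [ 0.516 -0.135  0.099] [ 0.553 -0.126  0.139]
clip_a 0.6 [283. 225. 293. 238.] [ 0.588 -0.061  0.089] [ 0.598 -0.057  0.102]
clip_a 0.5 [266. 192. 275. 200.] [ 0.562 -0.164  0.086] [ 0.572 -0.156  0.103]
pad 0.62 [268. 207. 285. 225.] [ 0.575 -0.113  0.077] [ 0.591 -0.09   0.082]
pad 0.21 [357. 336. 392. 371.] [0.613 0.239 0.015] [0.642 0.269 0.088]
thumb_cast 0.8 [360. 335. 395. 368.] [0.613 0.24  0.015] [0.641 0.27  0.088]
thumb_cast 0.44 [360. 257. 374. 299.] [0.509 0.105 0.033] [0.538 0.141 0.092]
cast_block 0.96 [358. 258. 376. 297.] [0.509 0.105 0.037] [0.536 0.141 0.092]
cast_block 0.95 [394. 228. 437. 270.] [
[... 1161 characters left out ...]
.11  0.018] [0.424 0.132 0.093]
{'t': 0.8, 'joint_pos': array([ 1.04372319e+00,  2.63049409e-01, -4.82921973e-02,  1.25940868e+00,
        3.64105038e-05,  1.41553000e+00]), 'joint_vel': array([ 0.00010286,  0.00028645,  0.00077042, -0.00242753, -0.00060835,
        0.00086115]), 'tau': array([-8.91821510e-04, -6.37379837e+01,  3.84761596e+01,  1.08818647e-03,
       -1.97232348e-04,  7.61965168e-06]), 'eef_pos': array([0.1907114 , 0.48913747, 0.23130739]), 'tool_rot': array([ 0.69491641,  0.13071734,  0.69492978, -0.13067805]), 'wrist_force': array([-0.07768571,  0.01738967, -0.8876887 ]), 'ft_torque': array([-0.01515772,  0.00607993, -0.01045777]), 'finger_gap': 0.08504885057113866} 0.0187
```

```bash
python3 - <<'E'
import cv2
a=cv2.imread("pics/a.png")[140:380,220:460]; b=cv2.imread("pics/b.png")[170:360,170:420]
a=cv2.resize(a,(600,600),interpolation=cv2.INTER_CUBIC)
b=cv2.resize(b,(800,600),interpolation=cv2.INTER_CUBIC) if 0 else cv2.resize(b,(780,593),interpolation=cv2.INTER_CUBIC)
cv2.imwrite("pics/a2.png",a);cv2.imwrite("pics/b2.png",b)
E
```

```text
(no output)
```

View pics/a2.png

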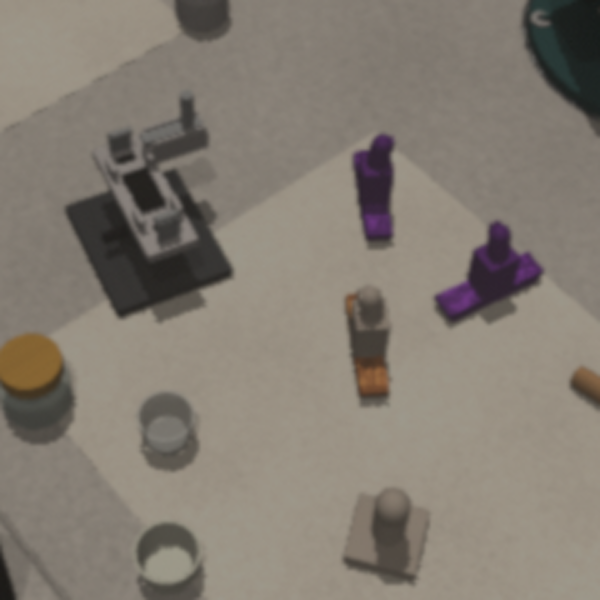

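View pics/b2.png

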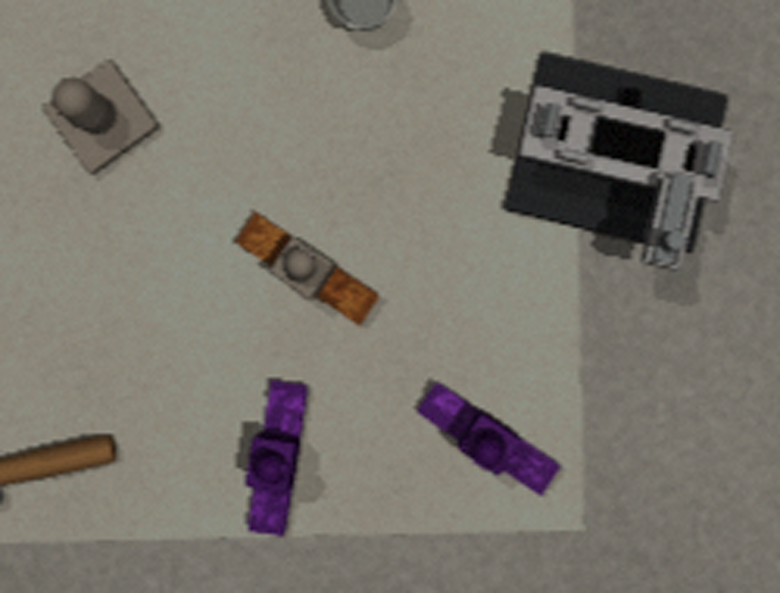

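```bash
cat > meas.py <<'E'
from h import *
def rect(P):
    c,s,a=cv2.minAreaRect((P[:,:2]*1000).astype(np.float32)); 
    if s[0]<s[1]: a+=90; s=s[::-1]
    return np.round(c,1),np.round(s,1),round((a+90)%180-90,1)
def run(W,F,cc,sc):
    x,y,z=W[...,0],W[...,1],W[...,2]
    hsv=cv2.cvtColor(F,cv2.COLOR_RGB2HSV)
    near=lambda c,d:np.hypot(x-c[0],y-c[1])<d
    o=(hsv[...,0]<22)&(hsv[...,1]>110)&near(cc,.08)&(z>.011)&(z<.022)
    b=near(cc,.05)&(z>.052)&(z<.063); f=near(cc,.05)&(z>.08)
    for n,m in(("bar",o),("block",b),("finger",f)):
        if m.sum()>8: print(n,m.sum(),rect(W[m]),np.round(np.nanmedian(W[m],0)*1000,1))
    near_s=near(sc,.1)
    base=near_s&(z>.008)&(z<.017)
    if base.sum()>8: print("base",base.sum(),rect(W[base]),np.nanmedian(z[base]))
    h,e=np.histogram(z[near_s&(z>.05)],np.arange(.05,.15,.002)); print([(round(k*1000),int(v)) for k,v in zip(e,h) if v])
E
python3 - <<'E'
from meas import *
for n in("top","scene"):
    d=np.load(n+"0.npz"); print(n); run(d["W"],d["frame"],(.5,.09),(.57,-.12))
    W,F=d["W"],d["frame"]; near=np.hypot(W[...,0]-.57,W[...,1]+.12)<.1
    z=W[...,2]
    for lo,hi in((.066,.08),(.09,.106),(.12,.15)):
        m=(near&(z>lo)&(z<hi)).astype(np.uint8); k,l,s,_=cv2.connectedComponentsWithStats(m)
        for i in range(1,k):
            if s[i,4]>6: print(lo,s[i,4],rect(W[l==i]),np.round(np.nanmedian(W[l==i],0)*1000,1))
E
```

```text
top
bar 341 (array([498.7,  91.3]), array([99.3, 23.5]), 55.3) [491.4  76.6  16.1]
block 132 (array([498.8,  91.4]), array([31.8, 27.6]), 55.6) [496.9  90.8  57.7]
finger 77 (array([501.4,  89.3]), array([17.7, 17.5]), 88.2) [500.6  89.7  86.5]
base 1479 (array([ 573.8, -116.8]), array([130.1, 110.4]), 76.0) 0.012107274412003433
[(58, 1), (62, 4), (64, 4), (66, 14), (68, 87), (70, 292), (72, 372), (74, 189), (76, 130), (78, 129), (80, 59), (82, 17), (84, 30), (86, 50), (88, 29), (90, 18), (92, 26), (94, 36), (96, 79), (98, 131), (100, 82), (102, 25), (106, 2), (110, 2), (118, 2), (120, 1), (124, 1), (126, 1), (130, 2), (132, 9), (134, 15), (136, 5), (138, 1)]
0.066 1199 (array([ 573.2, -116.7]), array([129.8,  47.5]), 75.6) [ 573.4 -114.3   73. ]
0.09 52 (array([586. , -66.9]), array([19.8,  8.9]), -15.5) [586.  -66.2  99.4]
0.09 49 (array([ 560.9, -166.7]), array([19.6,  9.3]), -10.1) [ 560.9 -165.6   99.9]
0.09 296 (array([ 523.3, -141. ]), array([57.6, 22.5]), -15.0) [ 525.9 -140.9   98.5]
0.12 35 (array([ 509.4, -136.9]), array([10.2,  9.7]), 87.3) [ 510.  -136.5  134.7]
scene
ba
[... 455 characters left out ...]
 40), (84, 59), (86, 49), (88, 31), (90, 26), (92, 33), (94, 49), (96, 79), (98, 94), (100, 39), (102, 6), (104, 1), (106, 3), (108, 2), (110, 5), (112, 6), (114, 5), (116, 3), (118, 3), (120, 4), (122, 3), (124, 6), (126, 4), (128, 3), (130, 7), (132, 8), (134, 10), (138, 1)]
0.066 909 (array([ 550.6, -106.5]), array([131.6,  96.2]), 75.7) [ 576.1 -114.    72.6]
0.09 236 (array([ 524.1, -136.9]), array([57.8, 27.7]), -14.8) [ 526.3 -134.9   97.4]
0.09 37 (array([ 563.3, -161.9]), array([19.9,  9.4]), -32.0) [ 563.3 -161.4   97.8]
0.09 54 (array([586.9, -62.9]), array([20. ,  9.4]), -14.1) [587.9 -61.6  97.8]
0.12 46 (array([ 510.4, -134.2]), array([12.7, 10.9]), 42.9) [ 511.9 -131.7  130.9]
```

```bash
cat >> h.py <<'E'
def yaw(T): return np.degrees(np.arctan2(T[1,1],T[0,1]))  # jaw axis direction
def plan(goal,jaw=None,maxmm=50,maxdeg=8,dec=3,pose=None):
    """goal xyz m, jaw axis angle deg (mod 180); prints rows"""
    s=readout.get_state(); T=rot(s["tool_rot"]); p=np.array(s["eef_pos"])
    d=0 if jaw is None else (jaw-yaw(T)+90)%180-90
    D=np.array(goal)-p; n=int(max(1,np.ceil(np.linalg.norm(D)*1000/maxmm),np.ceil(abs(d)/maxdeg)))
    # tool x is down: positive turn about tool x = negative world yaw
    sg=-1 if T[2,0]<0 else 1
    rows=[]
    for i in range(n):
        Ti=R.from_euler('z',d*i/n,degrees=True).as_matrix()@T
        rows.append(list(np.round(Ti.T@D/n/.2,dec))+[round(sg*d/n/180,4)])
    print("pos",np.round(p,4),"yaw",round(yaw(T),1),"tilt",np.round(T[:,0],3),"j6",s["joint_pos"][5],"dyaw",round(d,1),"t",s["t"]); print("; ".join(" ".join(f"{v:g}" for v in w) for w in rows))
E
python3 -c "
from h import *
plan((.499,.093,.21),145.4)"
```

```text
pos [0.1907 0.4891 0.2313] yaw 68.7 tilt [-0.  0. -1.] j6 1.4155299978774127 dyaw 76.7 t 0.8
0.01 -0.117 0.196 -0.0387; 0.01 -0.14 0.18 -0.0387; 0.01 -0.161 0.162 -0.0387; 0.01 -0.179 0.141 -0.0387; 0.01 -0.195 0.119 -0.0387; 0.01 -0.208 0.094 -0.0387; 0.01 -0.218 0.068 -0.0387; 0.01 -0.224 0.041 -0.0387; 0.01 -0.228 0.014 -0.0387; 0.01 -0.228 -0.014 -0.0387; 0.01 -0.224 -0.042 -0.0387
```

Request:
{"name": "carry_out", "arguments": {
  "deltas": "0.01 -0.117 0.196 -0.0387; 0.01 -0.14 0.18 -0.0387; 0.01 -0.161 0.162 -0.0387; 0.01 -0.179 0.141 -0.0387; 0.01 -0.195 0.119 -0.0387; 0.01 -0.208 0.094 -0.0387; 0.01 -0.218 0.068 -0.0387; 0.01 -0.224 0.041 -0.0387; 0.01 -0.228 0.014 -0.0387; 0.01 -0.228 -0.014 -0.0387; 0.01 -0.224 -0.042 -0.0387; 0 0 0 0",
  "hand": 0,
  "grip_force": 40
}}

```text
t: 2.3
eef_pos: [0.5165, 0.0864, 0.2089]
tool_rot: [0.62, -0.343, 0.617, 0.343]
wrist_force: [0.6, 0.0, -0.3]
finger_gap: 0.086
```

```bash
python3 - <<'E'
from meas import *
p=imaging.grab_frame("wrist"); save(p,"w1"); np.savez("w1.npz",W=cloud(p),frame=p["frame"])
print(p["position"],p["fov_y"]); run(cloud(p),p["frame"],(.5,.093),(.573,-.115))
plan((.499,.093,.1),145.4)
E
```

```text
[0.4721074  0.01846017 0.35047165] 59.067929330812476
bar 1951 (array([497. ,  92.8]), array([99.2, 23.6]), 55.3) [483.7  72.6  15.3]
block 912 (array([497.4,  93.1]), array([32.4, 28.2]), 55.3) [493.   86.   57.1]
finger 24602 (array([496.9,  89.5]), array([99.4, 28.8]), -42.8) [475.  101.7 276.2]
base 6833 (array([580. , -83.5]), array([110.1,  64.9]), -14.1) 0.011205497296847056
[(60, 15), (62, 128), (64, 149), (66, 148), (68, 303), (70, 3422), (72, 1085), (74, 342), (76, 1011), (78, 369), (80, 119), (82, 166), (84, 447), (86, 334), (88, 46), (90, 38), (92, 44), (94, 109), (96, 181), (98, 365), (100, 46)]
pos [0.5156 0.0875 0.2091] yaw 148.0 tilt [ 0.003  0.002 -1.   ] j6 -1.000501515153029 dyaw -2.6 t 2.35
0.182 0.029 -0.007 0.0047; 0.182 0.028 -0.008 0.0047; 0.182 0.028 -0.008 0.0047
```

View pics/w1.png

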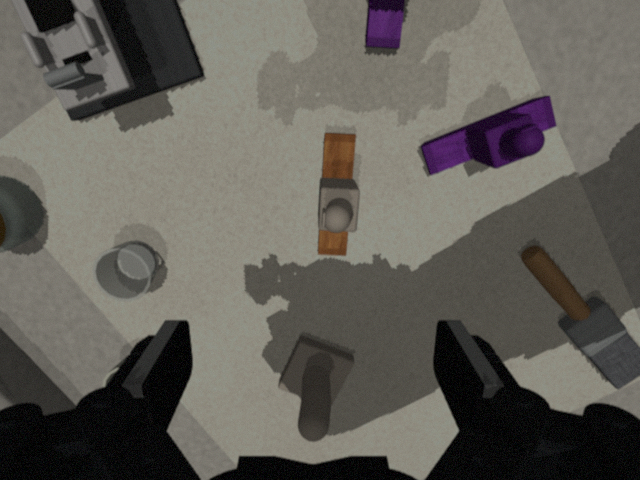

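```bash
python3 -c "
from h import *
plan((.498,.093,.13),145.4,maxmm=30)"
```

```text
pos [0.5156 0.0875 0.2091] yaw 148.0 tilt [ 0.003  0.002 -1.   ] j6 -1.000501515153029 dyaw -2.6 t 2.35
0.132 0.03 -0.008 0.0047; 0.132 0.03 -0.009 0.0047; 0.132 0.03 -0.009 0.0047
```

Request:
{"name": "carry_out", "arguments": {
  "deltas": "0.132 0.03 -0.008 0.0047; 0.132 0.03 -0.009 0.0047; 0.132 0.03 -0.009 0.0047; 0 0 0 0"
}}

```text
t: 2.85
eef_pos: [0.4955, 0.096, 0.1288]
tool_rot: [0.628, -0.328, 0.625, 0.328]
wrist_force: [-0.5, 0.5, -0.0]
finger_gap: 0.0855
```

```bash
python3 -c "
from h import *
plan((.498,.093,.025),145.4,maxmm=30)"
```

```text
pos [0.4955 0.096  0.1288] yaw 145.3 tilt [ 0.004  0.003 -1.   ] j6 -0.9362499218997999 dyaw 0.1 t 2.85
0.13 -0.004 -0.002 -0.0002; 0.13 -0.004 -0.002 -0.0002; 0.13 -0.004 -0.002 -0.0002; 0.13 -0.004 -0.002 -0.0002
```

Request:
{"name": "carry_out", "arguments": {
  "deltas": "0.13 -0.004 -0.002 0; 0.13 -0.004 -0.002 0; 0.13 -0.004 -0.002 0; 0.12 -0.004 -0.002 0; 0 0 0 0; 0 0 0 0"
}}

```text
t: 3.6
eef_pos: [0.5022, 0.0959, 0.0323]
tool_rot: [0.631, -0.33, 0.621, 0.328]
wrist_force: [0.0, -0.4, -0.1]
finger_gap: 0.0856
```

```bash
python3 -c "
from h import *
plan((.498,.093,.025),145.4,maxmm=30)"
```

```text
pos [0.5022 0.0959 0.0323] yaw 145.4 tilt [ 0.014  0.003 -1.   ] j6 -0.9394972255342798 dyaw -0.0 t 3.6
0.036 0.009 -0.024 0.0001
```

Request:
{"name": "carry_out", "arguments": {
  "deltas": "0.012 0.003 -0.008 0; 0.012 0.003 -0.008 0; 0.012 0.003 -0.008 0; 0 0 0 0"
}}

```text
t: 4.1
eef_pos: [0.499, 0.093, 0.027]
tool_rot: [0.632, -0.331, 0.62, 0.327]
wrist_force: [0.9, 0.0, -0.2]
finger_gap: 0.0856
```

```bash
python3 -c "
from h import *
plan((.498,.093,.025),145.4,maxmm=30)
print(readout.get_state()['joint_pos'])"
```

```text
pos [0.499 0.093 0.027] yaw 145.4 tilt [ 0.017  0.003 -1.   ] j6 -0.9453040426141714 dyaw -0.0 t 4.1
0.01 0.004 -0.003 0.0001
[ 0.02192649  0.37865894 -0.48536651  0.68945862  0.0030292  -0.94530404]
```

Request:
{"name": "carry_out", "arguments": {
  "deltas": "0 0 0 0; 0 0 0 0; 0 0 0 0; 0 0 0 0; 0 0 0 0; 0 0 0 0; 0 0 0 0; 0 0 0 0",
  "hand": 1,
  "grip_force": 55
}}

```text
t: 5.1
eef_pos: [0.4991, 0.0931, 0.0272]
tool_rot: [0.632, -0.331, 0.62, 0.327]
wrist_force: [-0.7, -0.5, 1.2]
finger_gap: 0.0274
```

Request:
{"name": "carry_out", "arguments": {
  "deltas": "-0.1 0 0 0; -0.15 0 0 0; -0.15 0 0 0; -0.15 0 0 0; -0.15 0 0 0; -0.12 0 0 0; 0 0 0 0; 0 0 0 0"
}}

```text
t: 6.1
eef_pos: [0.4947, 0.0924, 0.1936]
tool_rot: [0.631, -0.33, 0.621, 0.328]
wrist_force: [0.0, -0.4, -1.3]
finger_gap: 0.0274
```

```bash
python3 -c "
from h import *
s=readout.get_state(); print(s['wrist_force'],s['ft_torque'],s['finger_gap'])
plan((.574,-.04,.19),165.8,maxmm=35,maxdeg=6)"
```

```text
[ 0.03504623 -0.44831483 -1.3354814 ] [-0.00583214 -0.00980857  0.00958168] 0.027351609628232663
pos [0.4947 0.0924 0.1936] yaw 145.4 tilt [ 0.013  0.003 -1.   ] j6 -0.946392479695522 dyaw 20.4 t 6.1
0.004 -0.14 -0.064 -0.0226; 0.004 -0.135 -0.074 -0.0226; 0.004 -0.13 -0.083 -0.0226; 0.004 -0.124 -0.092 -0.0226; 0.004 -0.117 -0.101 -0.0226
```

Request:
{"name": "carry_out", "arguments": {
  "deltas": "0.004 -0.14 -0.064 -0.0226; 0.004 -0.135 -0.074 -0.0226; 0.004 -0.13 -0.083 -0.0226; 0.004 -0.124 -0.092 -0.0226; 0.004 -0.117 -0.101 -0.0226; 0 0 0 0"
}}

```text
t: 6.85
eef_pos: [0.574, -0.0429, 0.1817]
tool_rot: [0.557, -0.437, 0.554, 0.439]
wrist_force: [-0.6, 1.5, -1.8]
finger_gap: 0.0272
```

```bash
python3 - <<'E'
from meas import *
p=imaging.grab_frame("wrist"); save(p,"w2"); W=cloud(p); np.savez("w2.npz",W=W,frame=p["frame"])
s=readout.get_state(); print(s["eef_pos"],yaw(rot(s["tool_rot"])),rot(s["tool_rot"])[:,0])
z=W[...,2]; near=np.hypot(W[...,0]-.573,W[...,1]+.115)<.1
for lo,hi in((.008,.017),(.066,.08),(.09,.106),(.12,.15)):
    m=(near&(z>lo)&(z<hi)).astype(np.uint8); k,l,st,_=cv2.connectedComponentsWithStats(m)
    for i in range(1,k):
        if st[i,4]>40: print(lo,st[i],rect(W[l==i]),np.round(np.nanmedian(W[l==i],0)*1000,1))
h,e=np.histogram(z[near&(z>.05)],np.arange(.05,.15,.002)); print([(round(k*1000),int(v)) for k,v in zip(e,h) if v])
hsv=cv2.cvtColor(p["frame"],cv2.COLOR_RGB2HSV)
o=(hsv[...,0]<22)&(hsv[...,1]>110)&(z>.12); print("bar",o.sum(), rect(W[o]) if o.sum()>5 else "",np.nanmedian(W[o],0))
E
```

```text
[ 0.57329596 -0.04197437  0.18181069] 166.47196377798187 [ 0.00179904  0.00555731 -0.99998294]
0.008 [ 206    7   41  193 5821] (array([ 614.2, -126.3]), array([129.7,  23.3]), 75.8) [ 613.2 -135.4   11.2]
0.008 [326   9  46   6 267] (array([ 518.4, -167. ]), array([29.8,  3.7]), -13.9) [ 518.8 -167.    11. ]
0.008 [ 323   68   46  134 5157] (array([538.1, -88. ]), array([93.8, 30.5]), 75.8) [536.4 -95.1  11.3]
0.066 [  240     0    97   224 13286] (array([ 570.4, -111.3]), array([124.4,  51.8]), 75.7) [ 571.7 -121.7   71.9]
0.066 [352  68  63   1  63] (array([ 513.4, -126.3]), array([32.5,  0.2]), -14.2) [ 513.3 -126.3   76. ]
0.09 [258   0  43  16 656] (array([ 559.9, -163.8]), array([20. ,  6.2]), -13.7) [ 559.6 -163.5   98.9]
0.09 [ 309   15  116   52 4643] (array([ 521.4, -139.7]), array([57.8, 22.2]), -14.1) [ 526.2 -140.8   97.9]
0.09 [263 205  18  16 282] (array([589.9, -66.8]), array([9.6, 9.3]), -14.2) [589.7 -67.9  98.6]
0.12 [393  14  35  36 903] (array([ 508.3, -136.4]), array([11.7, 11.6]), 0.4) [ 509.4 -136.1  133.8]
[(66, 1), (68, 204), (70, 6799), (72, 2365), (74, 377), (76, 2690), (78, 919), (80, 42), (82, 99), (84, 682), (86, 554), (88, 37), (90, 354), (92, 431), (94, 191), (96, 1791), (98, 2626), (100, 159), (102, 19), (104, 25), (106, 16), (108, 24), (110, 27), (112, 18), (114, 25), (116, 27), (118, 30), (120, 23), (122, 22), (124, 31), (126, 35), (128, 30), (130, 29), (132, 406), (134, 325), (136, 2)]
bar 8046 (array([568.1, -61.4]), array([117.5,  62.9]), -14.1) [ 0.56481012 -0.06865074  0.17051942]
```

View pics/w2.png

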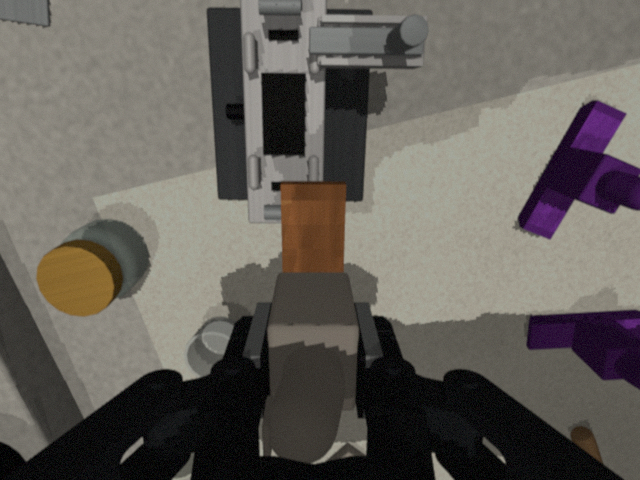

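```bash
python3 - <<'E'
from meas import *
d=np.load("w2.npz"); W,F=d["W"],d["frame"]; z=W[...,2]
hsv=cv2.cvtColor(F,cv2.COLOR_RGB2HSV)
near=np.hypot(W[...,0]-.573,W[...,1]+.115)<.1
a=np.radians(75.8); u=np.array([np.cos(a),np.sin(a)]); v=np.array([np.sin(a),-np.cos(a)])
P=W[...,:2]@np.stack([v,u],1)*1000
pr=lambda n,m:print(n,m.sum(),"x",np.round(np.percentile(P[m][:,0],[0.5,50,99.5]),1),"y",np.round(np.percentile(P[m][:,1],[0.5,50,99.5]),1),"z",round(np.nanmedian(z[m])*1000,1))
box=np.zeros(z.shape,bool)
def reg(r0,r1,c0,c1):
    b=np.zeros(z.shape,bool); b[r0:r1,c0:c1]=1; return b
pr("base",near&(z>.008)&(z<.015))
pr("plate",near&(z>.066)&(z<.0745)&reg(0,240,235,345))
pad=reg(72,156,262,306)&(F.max(2)<45); pr("pad",pad&(z>.073))
pr("posts L",reg(30,72,243,259)&(z>.08)&(z<.095)); pr("posts R",reg(150,190,306,320)&(z>.08)&(z<.095));pr("posts L2",reg(150,190,243,260)&(z>.08)&(z<.095))
pr("nose",near&(z>.09)&(z<.104)&reg(0,20,255,305))
pr("knob",near&(z>.128)&(z<.15))
bar=reg(175,276,276,350)&(hsv[...,0]<22)&(hsv[...,1]>100)&(z>.12)
top=bar&(z>.166); pr("bar",bar); print(rect(W[bar]),np.percentile(z[bar],[1,10,50,90,99]))
# bar edge directions: per-row left and right edges
L=[];Rr=[]
for r0 in range(195,268,3):
    c=np.where(bar[r0])[0]
    if len(c)>20: L.append(W[r0,c[1],:2]);Rr.append(W[r0,c[-2],:2])
for E in(L,Rr):
    vx,vy,x0,y0=cv2.fitLine(np.float32(E),cv2.DIST_HUBER,0,.01,.01).ravel(); print("edge ang",np.degrees(np.arctan2(vy,vx)))
M=(np.array(L)+Rr)/2*1000; print("mid x_s",np.round(np.c_[M@v,M@u][[0,-1]],1))
blk=reg(275,300,275,355)&(z>.18)&(z<.24); pr("blk",blk)
s=readout.get_state(); print("tcp",s["eef_pos"][:2]*1000@np.stack([v,u],1))
E
```

```text
base 11245 x [528.4 616.  637.5] y [-35.8  31.   92.2] z 11.3
plate 9475 x [560.3 586.4 605.8] y [-29.1  16.2  92. ] z 71.5
pad 3332 x [571.2 582.6 594.1] y [ 7.2 27.5 50. ] z 77.5
posts L 464 x [597.  599.5 603. ] y [-12.1  -2.8   6.3] z 85.8
posts R 268 x [563.  565.9 568.7] y [49.5 56.5 64. ] z 85.9
posts L2 365 x [596.9 599.5 602.8] y [49.8 59.  69. ] z 85.7
nose 656 x [573.  582.7 592.8] y [-24.5 -21.1 -18.4] z 98.9
knob 792 x [520.5 526.7 532. ] y [-13.1  -7.2  -1.8] z 133.9
bar 5703 x [554.2 566.  577.7] y [48.6 64.7 83.5] z 170.2
(array([564.9, -74.7]), array([35.6, 23.9]), 76.4) [0.16673943 0.16935217 0.17018069 0.17096013 0.17162339]
edge ang 76.06951
edge ang 75.94486
mid x_s [[565.9  52.8]
 [565.9  81.6]]
blk 1402 x [552.1 565.6 579. ] y [82.2 82.9 83.8] z 188.1
tcp [566.07572269  99.9418789 ]
```

```bash
python3 -c "
from h import *
plan((.5725,-.114,.182),166.2,maxmm=20,maxdeg=6)"
```

```text
pos [ 0.5733 -0.042   0.1818] yaw 166.5 tilt [ 0.002  0.006 -1.   ] j6 -1.552423650345113 dyaw -0.3 t 6.9
-0.001 -0.02 -0.088 0.0004; -0.001 -0.02 -0.088 0.0004; -0.001 -0.02 -0.088 0.0004; -0.001 -0.02 -0.088 0.0004
```

Request:
{"name": "carry_out", "arguments": {
  "deltas": "-0.001 -0.02 -0.088 0.0004; -0.001 -0.02 -0.088 0.0004; -0.001 -0.02 -0.088 0.0004; -0.001 -0.02 -0.088 0.0004; 0 0 0 0; 0 0 0 0"
}}

```text
t: 7.65
eef_pos: [0.5707, -0.1181, 0.1815]
tool_rot: [0.558, -0.434, 0.555, 0.437]
wrist_force: [-0.5, 0.4, -2.8]
finger_gap: 0.0273
```

```bash
python3 -c "
from h import *
plan((.5725,-.114,.14),166.2,maxmm=10,maxdeg=6)"
```

```text
pos [ 0.5707 -0.1181  0.1815] yaw 166.1 tilt [ 0.     0.006 -1.   ] j6 -1.674713613425649 dyaw 0.1 t 7.65
0.042 -0.001 0.004 -0.0001; 0.042 -0.001 0.004 -0.0001; 0.042 -0.001 0.004 -0.0001; 0.042 -0.001 0.004 -0.0001; 0.042 -0.001 0.004 -0.0001
```

Request:
{"name": "carry_out", "arguments": {
  "deltas": "0.042 -0.001 0.004 0; 0.042 -0.001 0.004 0; 0.042 -0.001 0.004 0; 0.042 -0.001 0.004 0; 0.042 -0.001 0.004 0; 0 0 0 0; 0 0 0 0"
}}

```text
t: 8.52
eef_pos: [0.5725, -0.1125, 0.1359]
tool_rot: [0.558, -0.434, 0.555, 0.438]
wrist_force: [-0.3, 0.4, -1.2]
finger_gap: 0.0273
```

```bash
python3 -c "
from h import *
plan((.5725,-.114,.132),166.2,maxmm=4,maxdeg=6)"
```

```text
pos [ 0.5725 -0.1125  0.1359] yaw 166.2 tilt [-0.001  0.007 -1.   ] j6 -1.6664035346209163 dyaw 0.0 t 8.525
0.01 -0.001 -0.004 -0; 0.01 -0.001 -0.004 -0
```

Request:
{"name": "carry_out", "arguments": {
  "deltas": "0.01 -0.001 -0.004 0; 0.01 -0.001 -0.004 0; 0 0 0 0"
}}

```text
t: 8.9
eef_pos: [0.5728, -0.1145, 0.1322]
tool_rot: [0.558, -0.435, 0.555, 0.438]
wrist_force: [0.2, -0.0, -1.6]
finger_gap: 0.0271
```

```bash
python3 - <<'E'
from meas import *
s=readout.get_state(); print(s["eef_pos"],yaw(rot(s["tool_rot"])),rot(s["tool_rot"])[:,0],s["wrist_force"])
a=np.radians(75.8); u=np.array([np.cos(a),np.sin(a)]); v=np.array([np.sin(a),-np.cos(a)])
print("tcp",s["eef_pos"][:2]*1000@np.stack([v,u],1))
out=[]
for n in("wrist","scene","top"):
    p=imaging.grab_frame(n); save(p,"c_"+n); W=cloud(p); F=p["frame"]; z=W[...,2]
    near=np.hypot(W[...,0]-.573,W[...,1]+.115)<.1
    P=W[...,:2]@np.stack([v,u],1)*1000
    pr=lambda q,m:print(n,q,m.sum(),"x",np.round(np.percentile(P[m][:,0],[0.5,50,99.5]),1),"y",np.round(np.percentile(P[m][:,1],[0.5,50,99.5]),1),"z",np.round(np.nanpercentile(z[m],[5,50,95])*1000,1)) if m.sum()>9 else 0
    hsv=cv2.cvtColor(F,cv2.COLOR_RGB2HSV)
    pr("base",near&(z>.007)&(z<.016)); pr("bar",near&(hsv[...,0]<22)&(hsv[...,1]>100)&(z>.09)&(z<.14)); pr("plate",near&(z>.067)&(z<.0745))
    out.append(F)
a=cv2.resize(out[0][:300,100:500],(533,400)); b=out[1]; b=cv2.resize(b[150:270,230:350],(400,400),interpolation=cv2.INTER_CUBIC)
cv2.imwrite("pics/c.png",np.hstack([a[:,:400],b])[:,:,::-1])
E
```

```text
[ 0.57281151 -0.11446429  0.1322139 ] 166.18198438600496 [ 3.26400341e-04  6.28138778e-03 -9.99980219e-01] [ 0.2187062  -0.01780114 -1.61097492]
tcp [583.38838979  29.54801788]
wrist base 12446 x [528.6 615.4 637.6] y [-36.4  19.1  91.1] z [10.1 11.3 12.4]
wrist bar 5702 x [570.4 582.1 593.9] y [-21.1  -5.   13.9] z [119.5 120.7 121.7]
wrist plate 5448 x [524.9 589.1 605.9] y [-36.6 -21.   49.9] z [70.3 71.5 72.7]
scene base 1470 x [530.2 603.8 639.5] y [-32.3  58.4  97.3] z [ 8.2 11.3 14.3]
scene bar 190 x [572.3 586.3 595.7] y [37.8 63.8 82.2] z [109.5 120.  122.6]
scene plate 453 x [518.6 595.8 608. ] y [-34.4  58.3  96.5] z [68.3 71.3 73.9]
top base 317 x [530.1 562.8 639.3] y [67.3 81.7 92.9] z [ 8.4 12.  15.1]
top bar 34 x [571.5 583.7 595. ] y [71.2 74.2 76.7] z [118.9 120.9 123. ]
top plate 164 x [561.7 579.8 607.6] y [70.2 85.1 92.4] z [69.  71.9 74.1]
```

View pics/c.png

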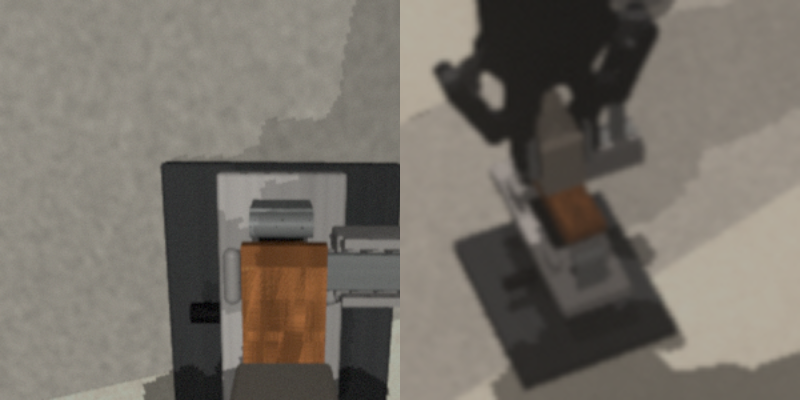

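```bash
python3 -c "
from h import *
plan((.5736,-.1148,.123),166.1,maxmm=2,dec=4)"
```

```text
pos [ 0.5729 -0.1144  0.1324] yaw 166.2 tilt [ 0.001  0.006 -1.   ] j6 -1.6692243746775315 dyaw -0.1 t 9.05
0.0094 -0.0008 -0.0003 0.0001; 0.0094 -0.0008 -0.0003 0.0001; 0.0094 -0.0008 -0.0003 0.0001; 0.0094 -0.0008 -0.0003 0.0001; 0.0094 -0.0008 -0.0003 0.0001
```

Request:
{"name": "carry_out", "arguments": {
  "deltas": "0.0094 -0.0008 -0.0003 0; 0.0094 -0.0008 -0.0003 0; 0.0094 -0.0008 -0.0003 0; 0.0094 -0.0008 -0.0003 0; 0.0094 -0.0008 -0.0003 0; 0 0 0 0"
}}

```text
t: 9.8
eef_pos: [0.5736, -0.1148, 0.1222]
tool_rot: [0.558, -0.435, 0.555, 0.438]
wrist_force: [0.0, 0.7, -1.9]
finger_gap: 0.0274
```

```bash
cat > f.py <<'E'
from h import *
import sys
s=readout.get_state(); print(s["wrist_force"],s["ft_torque"],s["finger_gap"])
if len(sys.argv)>1: plan((.5736,-.1148,float(sys.argv[1])),166.1,maxmm=1,dec=4)
E
python3 f.py .119
```

```text
[ 0.04712602  0.68962944 -1.92854645] [-0.04090348  0.01538182 -0.00413608] 0.02735021864527037
pos [ 0.5736 -0.1148  0.1222] yaw 166.2 tilt [ 0.     0.006 -1.   ] j6 -1.6694854092756817 dyaw -0.1 t 9.8
0.004 -0 -0 0.0001; 0.004 -0 -0 0.0001; 0.004 -0 -0 0.0001; 0.004 -0 -0 0.0001
```

Request:
{"name": "carry_out", "arguments": {
  "deltas": "0.005 0 0 0; 0.005 0 0 0; 0.005 0 0 0; 0.005 0 0 0"
}}

```text
t: 10.3
eef_pos: [0.5741, -0.1154, 0.1189]
tool_rot: [0.558, -0.435, 0.555, 0.437]
wrist_force: [-1.8, -1.0, 7.7]
finger_gap: 0.0275
```

Request:
{"name": "carry_out", "arguments": {
  "deltas": "0.005 0 0 0; 0.005 0 0 0"
}}

```text
t: 10.55
eef_pos: [0.5745, -0.1154, 0.118]
tool_rot: [0.559, -0.436, 0.555, 0.437]
wrist_force: [-3.0, 0.1, 9.6]
finger_gap: 0.0273
```

```bash
python3 f.py .110
```

```text
[-3.02848111  0.08222517  9.6114137 ] [0.07055567 0.53181728 0.01299138] 0.027252495619340976
pos [ 0.5745 -0.1154  0.118 ] yaw 166.2 tilt [ 0.004  0.004 -1.   ] j6 -1.669425381088009 dyaw -0.1 t 10.55
0.0045 0.0006 0.0002 0; 0.0045 0.0006 0.0002 0; 0.0045 0.0006 0.0002 0; 0.0045 0.0006 0.0002 0; 0.0045 0.0006 0.0002 0; 0.0045 0.0006 0.0002 0; 0.0045 0.0006 0.0002 0; 0.0045 0.0006 0.0002 0; 0.0045 0.0006 0.0002 0
```

Request:
{"name": "carry_out", "arguments": {
  "deltas": "0.006 0.002 0.0005 0; 0.006 0.002 0.0005 0; 0.006 0.001 0 0"
}}

```text
t: 10.92
eef_pos: [0.575, -0.1152, 0.117]
tool_rot: [0.56, -0.437, 0.553, 0.435]
wrist_force: [-2.8, -0.4, 11.3]
finger_gap: 0.0273
```

```bash
python3 f.py .110
```

```text
[-2.77724504 -0.40048099 11.25024113] [0.06932938 0.61337129 0.03338889] 0.027338654259074797
pos [ 0.575  -0.1152  0.117 ] yaw 166.2 tilt [ 0.009  0.003 -1.   ] j6 -1.6691233775690084 dyaw -0.1 t 10.925
0.0043 0.001 -0 0.0001; 0.0043 0.001 -0 0.0001; 0.0043 0.001 -0 0.0001; 0.0043 0.001 -0 0.0001; 0.0043 0.001 -0 0.0001; 0.0043 0.001 -0 0.0001; 0.0043 0.001 -0 0.0001; 0.0043 0.001 -0 0.0001
```

Request:
{"name": "carry_out", "arguments": {
  "deltas": "0.014 0.005 0 0; 0.014 0.005 0 0"
}}

```text
t: 11.18
eef_pos: [0.5748, -0.1151, 0.1132]
tool_rot: [0.561, -0.439, 0.552, 0.434]
wrist_force: [0.1, -0.9, 5.1]
finger_gap: 0.0274
```

```bash
python3 f.py .110
```

```text
[ 0.12495498 -0.91279167  5.10345071] [-0.12714404 -0.08792455 -0.03005438] 0.02738835745271001
pos [ 0.5748 -0.1151  0.1132] yaw 166.2 tilt [ 0.013  0.002 -1.   ] j6 -1.66941704169217 dyaw -0.1 t 11.175
0.004 0.0016 -0.0001 0.0001; 0.004 0.0016 -0.0001 0.0001; 0.004 0.0016 -0.0001 0.0001; 0.004 0.0016 -0.0001 0.0001
```

Request:
{"name": "carry_out", "arguments": {
  "deltas": "0.012 0.006 0 0; 0.012 0.005 0 0"
}}

```text
t: 11.42
eef_pos: [0.5734, -0.1147, 0.1088]
tool_rot: [0.561, -0.439, 0.552, 0.433]
wrist_force: [2.0, -1.2, 3.1]
finger_gap: 0.0273
```

```bash
python3 f.py .105
```

```text
[ 1.9649714  -1.15984244  3.11665201] [-0.17037104 -0.13608606 -0.06273639] 0.027277330352538754
pos [ 0.5734 -0.1147  0.1088] yaw 166.2 tilt [ 0.015  0.002 -1.   ] j6 -1.6696606985033757 dyaw -0.1 t 11.425
0.0047 -0.0002 -0.0001 0.0001; 0.0047 -0.0002 -0.0001 0.0001; 0.0047 -0.0002 -0.0001 0.0001; 0.0047 -0.0002 -0.0001 0.0001
```

Request:
{"name": "carry_out", "arguments": {
  "deltas": "0.01 0.0005 0 0; 0.01 0.0005 0 0"
}}

```text
t: 11.68
eef_pos: [0.5728, -0.1144, 0.104]
tool_rot: [0.561, -0.439, 0.552, 0.434]
wrist_force: [0.8, 0.4, -3.6]
finger_gap: 0.0273
```

Request:
{"name": "carry_out", "arguments": {
  "deltas": "0.005 0 0 0; 0.005 0 0 0"
}}

```text
t: 11.92
eef_pos: [0.5726, -0.1143, 0.1016]
tool_rot: [0.561, -0.438, 0.552, 0.434]
wrist_force: [-2.2, -1.5, 8.4]
finger_gap: 0.0275
```

```bash
python3 f.py .102
```

```text
[-2.24620218 -1.49883798  8.3583464 ] [-0.09893091  0.40923856 -0.015156  ] 0.02754105147829335
pos [ 0.5726 -0.1143  0.1016] yaw 166.2 tilt [ 0.013  0.002 -1.   ] j6 -1.6696549565833558 dyaw -0.1 t 11.925
-0.001 -0.0028 -0.0005 0.0002; -0.001 -0.0028 -0.0005 0.0002
```

Request:
{"name": "carry_out", "arguments": {
  "deltas": "0.003 0 0 0; 0.003 0 0 0"
}}

```text
t: 12.18
eef_pos: [0.5726, -0.1144, 0.1014]
tool_rot: [0.561, -0.439, 0.552, 0.434]
wrist_force: [-3.4, -0.4, 11.5]
finger_gap: 0.0276
```

```bash
python3 - <<'E'
from h import *
s=readout.get_state(); print(s["wrist_force"],s["eef_pos"])
ps={n:imaging.grab_frame(n) for n in("wrist","scene")}
a=np.radians(75.8); u=np.array([np.cos(a),np.sin(a)]); v=np.array([np.sin(a),-np.cos(a)])
for n,p in ps.items():
    W=cloud(p); z=W[...,2]; near=np.hypot(W[...,0]-.573,W[...,1]+.115)<.1
    P=W[...,:2]@np.stack([v,u],1)*1000
    hsv=cv2.cvtColor(p["frame"],cv2.COLOR_RGB2HSV)
    m=near&(hsv[...,0]<22)&(hsv[...,1]>100)&(z>.07)&(z<.14)
    print(n,m.sum(),np.round(np.percentile(P[m],[.5,50,99.5],axis=0),1),np.nanpercentile(z[m],[5,50,95]))
a=cv2.resize(ps["wrist"]["frame"][100:400,130:530],(533,400)); b=cv2.resize(ps["scene"]["frame"][170:250,245:305],(300,400),interpolation=cv2.INTER_CUBIC)
cv2.imwrite("pics/d.png",np.hstack([a[:,:500],b])[:,:,::-1])
E
```

```text
[-3.42802247 -0.36030501 11.51230312] [ 0.57257842 -0.11435124  0.10139615]
wrist 5136 [[559.1 -20.1]
 [581.8  -2.1]
 [604.2  32.3]] [0.08880596 0.0898225  0.09109662]
scene 112 [[572.4  38.2]
 [586.3  58. ]
 [596.   73.1]] [0.08167346 0.08945933 0.09212396]
```

View pics/d.png

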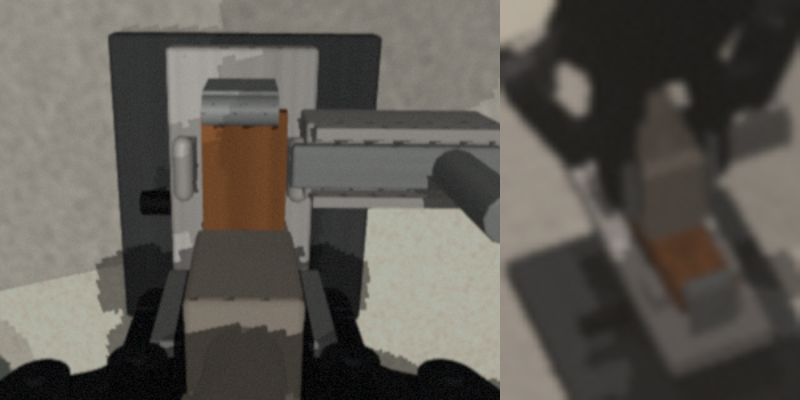

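Request:
{"name": "carry_out", "arguments": {
  "deltas": "-0.002 0 0 0; 0 0 0 0; 0 0 0 0; 0 0 0 0; 0 0 0 0; 0 0 0 0",
  "hand": 0.3
}}

```text
t: 13.02
eef_pos: [0.5724, -0.1141, 0.1015]
tool_rot: [0.561, -0.438, 0.552, 0.434]
wrist_force: [-0.3, -0.0, 0.4]
finger_gap: 0.0598
```

```bash
python3 -c "
from h import *
s=readout.get_state(); print(s['wrist_force'],s['finger_gap'])
T=rot(s['tool_rot']);print(T)
print(s['joint_pos'])
"
```

```text
[-0.30973109 -0.02124895  0.36830536] 0.05984728538249797
[[ 0.01341654 -0.97103385  0.238565  ]
 [ 0.00270263  0.23862082  0.97110906]
 [-0.99990634 -0.01238417  0.00582581]]
[-0.33986411  0.42083755 -0.17078337  0.96742669  0.00702062 -1.66969103]
```

Request:
{"name": "carry_out", "arguments": {
  "deltas": "-0.1 0.002 0 0; -0.1 0.001 0 0; -0.1 0 0 0; 0 0 0 0"
}}

```text
t: 13.52
eef_pos: [0.5707, -0.1141, 0.1627]
tool_rot: [0.561, -0.438, 0.552, 0.434]
wrist_force: [0.1, -0.6, -0.0]
finger_gap: 0.0597
```

```bash
python3 -c "
from h import *
s=readout.get_state(); print(s['wrist_force'],s['finger_gap'])
plan((.574,-.115,.205),166,maxmm=25)"
```

```text
[ 0.14084974 -0.616012   -0.00097618] 0.059676637550511696
pos [ 0.5707 -0.1141  0.1627] yaw 166.2 tilt [ 0.013  0.003 -1.   ] j6 -1.6705596824181836 dyaw -0.2 t 13.525
-0.106 -0.01 0 0.0005; -0.106 -0.01 0 0.0005
```

Request:
{"name": "carry_out", "arguments": {
  "deltas": "-0.106 -0.01 0 0; -0.106 -0.01 0 0; 0 0 0 0"
}}

```text
t: 13.9
eef_pos: [0.5735, -0.115, 0.2034]
tool_rot: [0.56, -0.437, 0.553, 0.435]
wrist_force: [0.6, -1.0, 0.1]
finger_gap: 0.0602
```

```bash
python3 - <<'E'
from h import *
p=imaging.grab_frame("top"); sc=imaging.grab_frame("scene")
np.savez("rel.npz",T=cloud(p),tf=p["frame"],S=cloud(sc),sf=sc["frame"])
plan((.478,-.129,.20),166,maxmm=25)
E
```

```text
pos [ 0.5727 -0.1147  0.202 ] yaw 166.2 tilt [ 0.008  0.005 -1.   ] j6 -1.6703271241698088 dyaw -0.2 t 14.0
0.002 0.111 -0.046 0.0003; 0.002 0.111 -0.046 0.0003; 0.002 0.111 -0.046 0.0003; 0.002 0.111 -0.046 0.0003
```

Request:
{"name": "carry_out", "arguments": {
  "deltas": "0.002 0.111 -0.046 0; 0.002 0.111 -0.046 0; 0.002 0.111 -0.046 0; 0.002 0.111 -0.046 0; 0 0 0 0; 0 0 0 0; 0 0 0 0",
  "hand": 1
}}

```text
t: 14.88
eef_pos: [0.473, -0.1281, 0.192]
tool_rot: [0.558, -0.434, 0.555, 0.439]
wrist_force: [-0.0, 0.2, 0.6]
finger_gap: 0.0005
```

```bash
python3 - <<'E'
from meas import *
p=imaging.grab_frame("wrist"); W=cloud(p); z=W[...,2]; np.savez("w5.npz",W=W,frame=p["frame"])
tp=imaging.grab_frame("top"); sc=imaging.grab_frame("scene")
a=np.radians(75.8); u=np.array([np.cos(a),np.sin(a)]); v=np.array([np.sin(a),-np.cos(a)])
for n,q in(("wrist",p),("top",tp),("scene",sc)):
    W=cloud(q); z=W[...,2]; P=W[...,:2]@np.stack([v,u],1)*1000-[582.9,28.4]
    hsv=cv2.cvtColor(q["frame"],cv2.COLOR_RGB2HSV)
    m=(np.abs(P[...,0])<70)&(np.abs(P[...,1])<70)&(hsv[...,0]<22)&(hsv[...,1]>100)&(z>.07)&(z<.14)
    for nm,mm in(("bar+",m&(P[...,1]>10)),("bar-",m&(P[...,1]<-10)),("knob",(np.hypot(P[...,0]+50,P[...,1]+36)<25)&(z>.126)&(z<.142)),("nose",(np.abs(P[...,0])<14)&(np.abs(np.abs(P[...,1])-50)<8)&(z>.09)&(z<.106))):
        if mm.sum()>5: print(n,nm,mm.sum(),np.round(np.percentile(P[mm],[1,50,99],axis=0),1).tolist(),"z",np.round(np.nanpercentile(z[mm],[5,50,95])*1000,1))
x=cv2.resize(p["frame"],(520,390)); y=cv2.resize(sc["frame"][170:250,245:305],(280,390),interpolation=cv2.INTER_CUBIC)
cv2.imwrite("pics/e.png",np.hstack([x,y])[:,:,::-1])
plan((.478,-.129,.112),166,maxmm=15)
s=readout.get_state(); print(s["eef_pos"][:2]*1000@np.stack([v,u],1)-[582.9,28.4],s["finger_gap"])
E
```

```text
wrist bar+ 899 [[-14.9, 11.7], [-9.9, 38.7], [9.7, 49.7]] z [80.7 90.2 91.7]
wrist bar- 2128 [[-13.1, -48.8], [-2.4, -30.2], [10.9, -13.0]] z [84.  90.3 91.4]
wrist knob 505 [[-62.7, -42.1], [-57.5, -37.5], [-51.7, -30.6]] z [127.3 133.7 134.8]
wrist nose 1542 [[-12.8, -56.1], [-1.3, -43.8], [10.2, 55.2]] z [90.2 96.7 99.9]
top bar+ 212 [[-11.5, 15.5], [-0.5, 29.5], [12.5, 46.6]] z [86.7 91.2 98.4]
top bar- 179 [[-11.0, -48.1], [0.7, -34.2], [12.5, -19.5]] z [88.7 91.6 94.7]
top nose 102 [[-9.7, -48.3], [1.3, 46.7], [12.5, 55.0]] z [ 90.6  95.2 101.4]
scene bar+ 115 [[-10.1, 17.7], [3.4, 30.3], [12.9, 44.0]] z [84.1 90.2 92.9]
scene bar- 27 [[6.0, -47.2], [10.5, -34.5], [13.1, -22.5]] z [85.1 90.  93. ]
scene knob 36 [[-60.5, -40.0], [-54.5, -31.6], [-48.5, -28.0]] z [126.3 132.7 134.5]
scene nose 83 [[-10.5, -52.6], [4.6, 50.8], [12.5, 57.7]] z [ 90.7  97.  101.1]
pos [ 0.4729 -0.1282  0.1922] yaw 166.2 tilt [-0.001  0.008 -1.   ] j6 -1.7657609975455075 dyaw -0.2 t 15.025
0.067 -0.004 -0 0.0002; 0.067 -0.004 -0 0.0002; 0.067 -0.004 -0 0.0002; 0.067 -0.004 -0 0.0002; 0.067 -0.004 -0 0.0002; 0.067 -0.004 -0 0.0002
[-92.97887998 -36.62362781] 2.9754005744086386e-05
```

View pics/e.png

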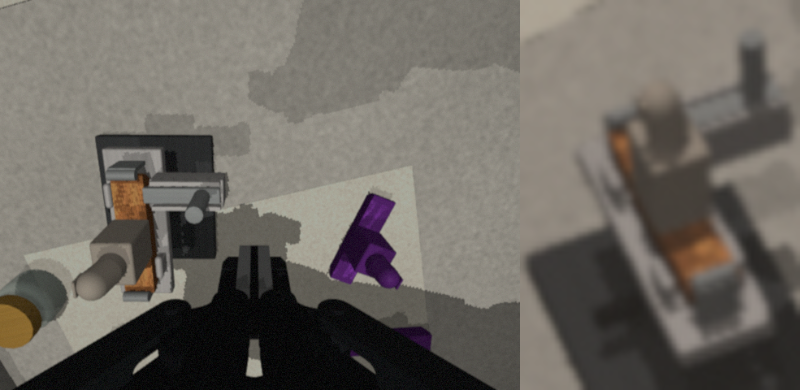

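Request:
{"name": "carry_out", "arguments": {
  "deltas": "0.067 -0.004 0 0; 0.067 -0.004 0 0; 0.067 -0.004 0 0; 0.067 -0.004 0 0; 0.067 -0.004 0 0; 0.067 -0.004 0 0; 0 0 0 0"
}}

```text
t: 15.9
eef_pos: [0.4769, -0.128, 0.104]
tool_rot: [0.557, -0.433, 0.555, 0.44]
wrist_force: [-0.6, 0.6, 0.2]
finger_gap: -0.0001
```

```bash
cat > g.py <<'E'
from h import *
a=np.radians(75.8); u=np.array([np.cos(a),np.sin(a)]); v=np.array([np.sin(a),-np.cos(a)])
s=readout.get_state(); print("stand xy",s["eef_pos"][:2]*1000@np.stack([v,u],1)-[582.9,28.4],s["eef_pos"][2],"F",s["wrist_force"])
import sys
x,y,z=map(float,sys.argv[1:4])
g=(v*(582.9+x)+u*(28.4+y))/1000
plan((*g,z),165.8,maxmm=float(sys.argv[4]),dec=4)
E
python3 g.py -80 -36 .113 5
```

```text
stand xy [-89.20250068 -35.464323  ] 0.10401181302974652 F [-0.60065591  0.58193461  0.21653941]
pos [ 0.4769 -0.128   0.104 ] yaw 166.2 tilt [-0.004  0.01  -1.   ] j6 -1.7622362478536169 dyaw -0.4 t 15.9
-0.0151 -0.0152 -0.0009 0.0008; -0.0151 -0.0152 -0.0008 0.0008; -0.0151 -0.0152 -0.0008 0.0008
```

Request:
{"name": "carry_out", "arguments": {
  "deltas": "-0.015 -0.015 -0.001 0; -0.015 -0.015 -0.001 0; -0.015 -0.015 -0.001 0; 0 0 0 0"
}}

```text
t: 16.4
eef_pos: [0.4869, -0.1313, 0.1147]
tool_rot: [0.558, -0.433, 0.555, 0.439]
wrist_force: [0.1, 0.1, -0.1]
finger_gap: 0.0002
```

```bash
python3 g.py -70 -36 .113 3
```

```text
stand xy [-78.67336216 -36.2769157 ] 0.11465431815468537 F [ 0.13038603  0.07764528 -0.10356849]
pos [ 0.4869 -0.1313  0.1147] yaw 166.2 tilt [-0.002  0.009 -1.   ] j6 -1.7599816525057361 dyaw -0.4 t 16.4
0.0027 -0.0145 0.0003 0.0008; 0.0027 -0.0145 0.0004 0.0008; 0.0027 -0.0145 0.0004 0.0008
```

Request:
{"name": "carry_out", "arguments": {
  "deltas": "0.002 -0.015 0.0003 0; 0.002 -0.015 0.0003 0; 0.002 -0.015 0.0003 0; 0 -0.015 0 0"
}}

```text
t: 16.9
eef_pos: [0.4988, -0.134, 0.1133]
tool_rot: [0.558, -0.433, 0.555, 0.44]
wrist_force: [-2.6, 0.8, 1.3]
finger_gap: 0.0
```

```bash
python3 g.py -54 -36 .113 3
```

```text
stand xy [-66.460431   -35.95089286] 0.11331507380248147 F [-2.62659514  0.78876016  1.26869252]
pos [ 0.4988 -0.134   0.1133] yaw 166.2 tilt [-0.003  0.009 -1.   ] j6 -1.7548757663516836 dyaw -0.4 t 16.9
0.0003 -0.0125 -0.0001 0.0005; 0.0003 -0.0125 -0.0001 0.0005; 0.0003 -0.0125 -0.0001 0.0005; 0.0003 -0.0125 -0.0001 0.0005; 0.0003 -0.0125 -0.0001 0.0005
```

Request:
{"name": "carry_out", "arguments": {
  "deltas": "0 -0.015 0 0; 0 -0.015 0 0; 0 -0.015 0 0"
}}

```text
t: 17.27
eef_pos: [0.5081, -0.1363, 0.1132]
tool_rot: [0.557, -0.433, 0.555, 0.44]
wrist_force: [-1.1, 0.3, 0.8]
finger_gap: -0.0002
```

```bash
python3 g.py -50 -36 .113 3
```

```text
stand xy [-56.90469632 -35.90661975] 0.11318148522064198 F [-1.1318917   0.33099431  0.84563258]
pos [ 0.5081 -0.1363  0.1132] yaw 166.2 tilt [-0.003  0.009 -1.   ] j6 -1.7514929581709144 dyaw -0.4 t 17.275
0.0002 -0.0115 -0.0002 0.0008; 0.0002 -0.0115 -0.0002 0.0008; 0.0002 -0.0115 -0.0002 0.0008
```

Request:
{"name": "carry_out", "arguments": {
  "deltas": "0 -0.01 0 0; 0 -0.01 0 0"
}}

```text
t: 17.52
eef_pos: [0.5123, -0.1374, 0.1131]
tool_rot: [0.557, -0.433, 0.555, 0.44]
wrist_force: [-1.4, -0.1, 2.1]
finger_gap: 0.0002
```

Request:
{"name": "carry_out", "arguments": {
  "deltas": "0 -0.01 0 0; 0 -0.01 0 0"
}}

```text
t: 17.77
eef_pos: [0.5136, -0.1377, 0.1129]
tool_rot: [0.556, -0.432, 0.557, 0.441]
wrist_force: [-16.9, 1.4, 14.7]
finger_gap: 0.0001
```

Request:
{"name": "carry_out", "arguments": {
  "deltas": "0 -0.007 0 0; 0 -0.007 0 0"
}}

```text
t: 18.02
eef_pos: [0.5132, -0.1375, 0.1129]
tool_rot: [0.555, -0.43, 0.558, 0.442]
wrist_force: [-11.1, 1.5, 9.9]
finger_gap: -0.0001
```

```bash
python3 g.py -46 -36 .113 3
```

```text
stand xy [-51.60943094 -35.80771686] 0.11286318954952962 F [-11.09197459   1.45608945   9.90503096]
pos [ 0.5132 -0.1375  0.1129] yaw 166.2 tilt [-0.014  0.011 -1.   ] j6 -1.7474647342078824 dyaw -0.4 t 18.025
-0.0006 -0.014 -0.0006 0.0011; -0.0006 -0.014 -0.0005 0.0011
```

Request:
{"name": "carry_out", "arguments": {
  "deltas": "0 0.02 0 0; 0 0.05 0 0; -0.1 0.1 0 0; -0.2 0.1 0 0; -0.2 0 0 0; 0 0 0 0"
}}

```text
t: 18.77
eef_pos: [0.4591, -0.1247, 0.2162]
tool_rot: [0.555, -0.43, 0.558, 0.442]
wrist_force: [-0.3, 0.3, -0.8]
finger_gap: -0.0
```

```bash
python3 - <<'E'
from meas import *
p=imaging.grab_frame("wrist"); tp=imaging.grab_frame("top"); sc=imaging.grab_frame("scene")
save(p,"f_w")
a=np.radians(75.8); u=np.array([np.cos(a),np.sin(a)]); v=np.array([np.sin(a),-np.cos(a)])
for n,q in(("wrist",p),("top",tp),("scene",sc)):
    W=cloud(q); z=W[...,2]; P=W[...,:2]@np.stack([v,u],1)*1000-[582.9,28.4]
    hsv=cv2.cvtColor(q["frame"],cv2.COLOR_RGB2HSV)
    m=(np.abs(P[...,0])<70)&(np.abs(P[...,1])<70)&(hsv[...,0]<22)&(hsv[...,1]>100)&(z>.07)&(z<.14)
    for nm,mm in(("bar+",m&(P[...,1]>10)),("bar-",m&(P[...,1]<-10)),("knob",(np.hypot(P[...,0]+40,P[...,1]+36)<25)&(z>.126)&(z<.142)),("base",(np.abs(P[...,0])<70)&(np.abs(P[...,1])<80)&(z>.008)&(z<.016))):
        if mm.sum()>5: print(n,nm,mm.sum(),np.round(np.percentile(P[mm],[1,50,99],axis=0),1).tolist(),"z",np.round(np.nanpercentile(z[mm],[5,50,95])*1000,1))
x=cv2.resize(p["frame"][80:400,40:360],(400,400)); y=cv2.resize(sc["frame"][165:245,240:320],(400,400),interpolation=cv2.INTER_CUBIC)
cv2.imwrite("pics/f.png",np.hstack([x,y])[:,:,::-1])
s=readout.get_state(); print(s["eef_pos"],s["wrist_force"],s["t"])
E
```

```text
wrist bar+ 885 [[-14.4, 11.7], [-9.2, 39.2], [9.6, 49.8]] z [80.6 90.2 91.4]
wrist bar- 1080 [[-13.2, -49.0], [-3.3, -24.8], [10.2, -14.4]] z [85.2 90.4 91.5]
wrist knob 439 [[-39.8, -41.9], [-35.0, -37.1], [-28.9, -30.8]] z [127.2 133.6 134.9]
wrist base 6621 [[-54.7, -64.6], [-26.9, -32.8], [53.7, 62.5]] z [ 9.9 11.2 12.4]
top bar+ 214 [[-11.5, 15.7], [-0.3, 29.6], [12.3, 46.5]] z [86.8 91.3 96.8]
top bar- 104 [[-11.1, -48.7], [0.2, -28.7], [13.1, -19.2]] z [87.6 91.3 95.7]
top knob 34 [[-37.7, -42.2], [-32.7, -36.4], [-27.6, -31.1]] z [131.5 134.4 137. ]
top base 1438 [[-52.5, -63.0], [-19.9, 10.2], [56.1, 63.4]] z [ 9.  12.  14.9]
scene bar+ 113 [[-10.0, 16.9], [3.6, 30.9], [12.7, 45.3]] z [84.3 90.3 93.3]
scene bar- 17 [[9.8, -41.9], [11.9, -32.9], [13.3, -23.1]] z [83.4 90.  92.8]
scene knob 34 [[-37.9, -40.1], [-31.2, -31.7], [-26.4, -25.8]] z [127.1 132.5 136.4]
scene base 1430 [[-52.2, -60.4], [20.4, 28.0], [56.1, 68.2]] z [ 8.6 11.3 14.2]
[ 0.45796382 -0.12412196  0.21318538] [-0.18876864 -0.59243516  0.05059279] 18.925
```

View pics/f.png

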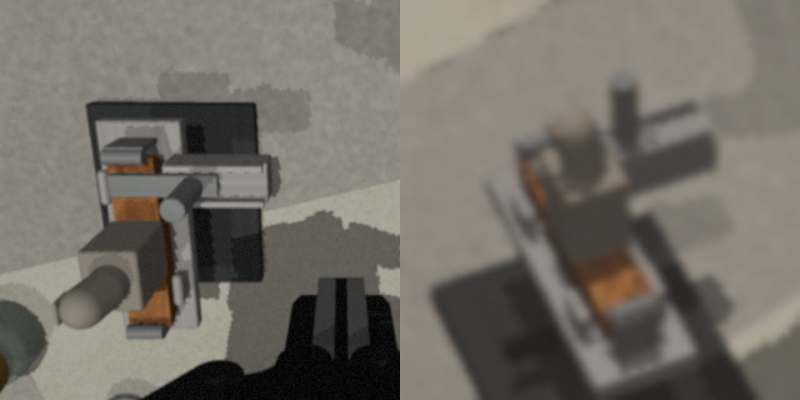

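```bash
python3 -c "
from station import close_job
print(close_job())"
```

```text
the job is handed in; nothing more can be done
None
```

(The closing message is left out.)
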